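Book in a bearing-ball tray and hold it before the lens

ROBOT

A 6-joint arm with a two-finger parallel gripper is mounted at the origin on a cart in front of the work surface, level with it; the furniture and walls round the work are solid. World frame = base frame: x ahead of the robot, y to its left, z up, the work surface at z = 0. Lengths are in m, angles in degrees, forces in N, time in s.
With the tool pointing down it reaches from about 0.275 to 0.85 m from the base axis. Payload 19 kg.
Tool frame: the origin (TCP) lies midway between the tips of the shut fingers; the grasp point (between the pads) lies 19 mm behind it; z points along the fingers, y is the line along which they close (so a half turn about z gives the same grasp; the last joint's range is limited). The gripper opens to 85 mm and grips with 20 to 120 N. Pads are 22 mm wide; open, the fingers measure 114 mm over their backs; the gripper's body (76 mm by 85 mm) begins 54 mm behind the grasp point. The pads swing forward as they close: fully open they stand 13 mm farther back than shut.
Start: joints at [66.635, 8.623, 82.357, -0, 89.026, -7.678], TCP at [0.155, 0.554, 0.231] pointing down, gripper open.
Joint ranges: [-160.23, 160.23], [-39.13, 120.54], [6.94, 153.29], [-79.49, 259.48], [9.18, 160.14], [-161.06, 161.06]. Speed limits (degrees/s): [108.29, 108.29, 127.2, 172.46, 172.46, 172.46].

INTERFACE

Orientations are given as a 3x3 rotation matrix whose columns are the frame's x, y, z axes.
In Python, from plant import ctrl gives the robot as it stands. The module is installed in compiled form; this text tells all that it offers.
- The arm moves only by the shell command python3 -m creep 'ROWS' [FORCE]. ROWS is JSON, a list of rows, each a list of 7 numbers: the opening, from 0 (shut) to 1 (fully open), then the shift along the tool's x, y, z in units of 0.02 m (1.0 is 0.02 m), then the turn, a rotation vector about the tool's x, y, z in units of 0.12 rad (1.0 is 0.12 rad). In form: [[grip, x, y, z, rx, ry, rz], ...]. A call has exactly 5 rows; each row shifts and turns the commanded pose from where the row before left it, along the tool's axes as they then stand; what a row does not reach is not made up. A row lasts 1/12 s, in which the tool goes at most 41.7 mm and 7.16 degrees, less where a joint would pass 70% of its speed; a pose out of reach is approached as far as the arm can. A call with a number of a shift or a turn outside -1 to 1 is refused whole. A call with a gripper value outside its range is refused whole. The fingers move at their own pace and stop on an object; FORCE is the grip in N (left out, the last holds). Time passes only in rows, so rows that do not move let the fingers close, or fill a call up. It gives the time, the measured TCP pose, the force, the opening and the grip force at its end, in the units of the state.
- ctrl.get_obs(): the state, without advancing time (a new reading comes with each control period).
- ctrl.grab_frame(name): name is "side" or "top"; returns a dict with "color" (384x512x3 uint8, blue, green, red), "vfov" (degrees; the focal length in pixels is half the picture's height over the tangent of half this angle, whatever the lens; pixels are square), "cx", "cy" (the principal point, pixels), "R" (3x3) and "t" (3): a world point X has camera coordinates R X + t. Camera axes: x right, y down, z forward; pixel columns grow to the right and rows downward; lengths in m; the calibration is good to about 2 mm. A picture is of the moment at which its call begins. There is no depth.
- ctrl.sign_off(): hands the job in; it is judged then, once.
Trained networks look in a picture, given as the dict that the camera call returned (one of the last four; its "shot" number tells which), for a name from the list of things; names that differ only in an ending like _2 or _b are one class to them, and where a whole thing is asked for, a point or a joint stands for the part that bears it (a point fixed in the world has none). Each returns a list of dicts, best first, with "score" (0 to 1); they miss things now and then, are a little off and sometimes report something else, mostly with a low value. They report only what shows in the picture. A call takes as long as a camera call.
- ctrl.boxes_of(picture, thing): "at" ([x, y, z] in m, in world coordinates, good to about 4 mm: the middle of the surface that is visible of it).
- ctrl.place_of(picture, thing): "at" ([x, y, z] in m, in world coordinates, good to about 4 mm: a listed point, or the origin of a listed thing).
The state is a dict: "time": time; "joint_positions": joint angles; "joint_velocities": joint speeds; "effort": joint torques, N m; "position": TCP position; "tool_rot": TCP orientation; "force": force on the tool from outside, world axes, zero at the start; "moment": the same for the moment, N m; "width": finger opening in m; "gripper_force": force on a finger pad.
Only numpy, scipy, OpenCV 4.12 (cv2) and the standard library are available. Lean on these libraries where they do the work, as an engineer would, in place of code of your own. Each camera call takes 0.05 s, during which the arm holds its last target. There are 200 camera calls.

TASK

A loose steel ball lies in the pocket of the small aluminium tray. With the tray flat on the bench, press its nose squarely against the switch stop so that the sprung plunger is pushed fully in, and keep it pressed there for two seconds to book the tray in; then lift the tray and carry it, without tipping it or losing the ball, to the inspection lens. Finish while still holding the tray, level and still in the air, with the ball centred in front of the lens 50 mm from its glass; touch neither fixture with it there, and leave the tin, tape, mug and vial where they are.

Things in the scene. Friction and masses are not known exactly. Their poses are not given: they have to be found in the camera images.
- tray: The ball tray: bare aluminium plate 125 (x) x 66 (y) x 16 mm thick, loose, flat on the bench at the start, 0.15 to 0.3 kg in all. Origin: centre of its underside. Its x axis points from the tail with the grip block to the flat nose, the end face 62.5 mm ahead of the origin; z up.
- tray_grip (a point): Point in the tray's black grip block, 44 mm above the tray's underside and 45 mm behind its origin, on the centre line. The block is 26 x 26 mm square, aligned with the tray, and stands from the plate's top (16 mm above the underside) up to 61 mm. It may be taken across either pair of faces.
- tray_pocket (a point): Centre of the floor of the round ball pocket in the tray's top, 26 mm wide and 4 mm deep: 35 mm ahead of the tray's origin (80 mm ahead of the grip block), 12 mm above the underside. Its floor is flat and the ball can roll about 5 mm off centre in it.
- ball_center (a point): Centre of the loose steel ball, 20 mm across, 33 g, lying free in the pocket (centre 10 mm above the pocket floor).
- stop: The switch stop: a grey steel block, fixed to the bench, 30 (x) x 84 (y) x 34 mm, two screws on top, black switch box behind. Origin: centre of the block's underside, on the bench. Its front face looks along its -x, roughly to the robot.
- stop_face (a point): Middle of the stop's front face where the plunger comes out: 15 mm ahead (-x) of the stop's origin, 9 mm above the bench.
- plunger (a joint): The stop's sprung plunger, a steel pin 8 mm across that stands 8 mm out of the front face. 0 = out, grows as it is pushed in along the stop's +x; 0.008 = pin end flush with the front face. The spring takes about 2 N to start and 4 N when flush.
- lens: The inspection lens: a barrel lying level, 40 mm across at the front, axis 130 mm above the bench, on a column and a base 66 x 70 x 10 mm, fixed to the bench. Origin on the bench under the barrel axis; it looks along its own -x, roughly to the robot. The front glass is 50 mm ahead (-x) of the origin; the base reaches 33 mm ahead.
- lens_focus (a point): The focus of the lens: on its axis, 50 mm in front of the front glass, 100 mm ahead (-x) of the lens's origin, 130 mm above the bench.
- flux_tin: Bystander: round white tin, 52 mm across, 22 mm high, near the two fixtures. Origin: centre of underside.
- blue_tape: Bystander: roll of blue tape lying flat, 72 mm across, 19 mm high. Origin: centre of underside.
- mug: Bystander: mug, 86 mm across, 94 mm high. Origin: centre of underside.
- vial: Bystander: small clear vial standing upright, 16 mm across, 36 mm high, behind the work. Origin: centre of underside.

How it is judged:
By the outcome, as a careful person would: the job done as asked, in the order asked, and still so for the second after the job is handed in, while the arm keeps its last pose, push and grip.
It also fails if it takes over 64 s, if anything falls off the work surface, if the arm or the gripper's body presses on something with over 40 N, if the wrist force passes 120 N, or if a joint passes its speed limit or range.

## Working session

There is one attempt and no reset: what is moved stays moved. The work goes in short steps, Python scripts to look and compute and a shell command to move; the robot and the scene stay as the last step left them, time stands still between calls to the robot, and variables do not carry over. Pictures are saved under pics/ and viewed, at most 10 in all, crops included, and the job is handed in when it is done.

```bash
mkdir -p pics; cat > h.py <<'E'
import numpy as np, cv2
from plant import ctrl
np.set_printoptions(precision=4,suppress=True)
def look(names,views=("side","top"),save=None):
    out={}
    for v in views:
        f=ctrl.grab_frame(v)
        if save: cv2.imwrite(f"pics/{save}_{v}.png",f["color"])
        for n in names:
            r=ctrl.place_of(f,n)[:2]
            print(v,n,[(np.round(d["at"],4).tolist(),round(d["score"],2)) for d in r])
            out[v,n]=r
    return out
E
python3 - <<'E'
from h import *
look(["tray","tray_grip","tray_pocket","ball_center","stop","stop_face","lens","lens_focus","flux_tin","blue_tape","mug","vial"],save="a")
o=ctrl.get_obs();print(o["time"],o["position"],o["tool_rot"],o["width"])
for v in("side","top"):
    f=ctrl.grab_frame(v);print(v,f["vfov"],f["cx"],f["cy"],-np.array(f["R"]).T@f["t"])
E
```

```text
side tray [([0.4921, -0.141, 0.0001], 0.88), ([0.4396, -0.1254, 0.0442], 0.46)]
side tray_grip [([0.4398, -0.1278, 0.044], 0.72)]
side tray_pocket [([0.5238, -0.1432, 0.0135], 0.81)]
side ball_center [([0.5319, 0.1871, -0.0004], 0.24)]
side stop [([0.5276, 0.3523, 0.0046], 0.74)]
side stop_face []
side lens [([0.6047, 0.0294, 0.003], 0.7)]
side lens_focus [([0.5425, -0.0393, 0.1334], 0.67)]
side flux_tin [([0.5358, 0.1899, -0.0002], 0.48)]
side blue_tape []
side mug [([0.3966, 0.5482, -0.0028], 0.56)]
side vial []
top tray [([0.4885, -0.1339, -0.0027], 0.61)]
top tray_grip [([0.4434, -0.1295, 0.0444], 0.97), ([0.5238, -0.1419, 0.0089], 0.66)]
top tray_pocket [([0.5218, -0.1418, 0.0113], 0.6)]
top ball_center [([0.5261, -0.1433, 0.0244], 0.42)]
top stop [([0.5311, 0.3577, -0.0014], 0.84)]
top stop_face [([0.519, 0.3428, 0.0071], 0.55)]
top lens [([0.5999, 0.033, 0.0019], 0.74)]
top lens_focus [([0.5402, -0.04, 0.131], 0.78), ([0.5245, -0.1417, 0.011], 0.6)]
top flux_tin [([0.5392, 0.19, 0.0009], 0.72)]
top blue_tape [([0.3966, -0.2961, -0.0006], 0.62)]
top mug [([0.3938, 0.5511, 0.0017], 0.62)]
top vial [([0.7041, 0.0276, -0.0003], 0.38)]
1.3 [0.1554 0.5535 0.2313] [[-0.9628  0.2704 -0.0001]
 [ 0.2704  0.9628 -0.0001]
 [ 0.0001 -0.0001 -1.    ]] 0.08537847367296453
side 46.516329202142686 254.06704017219562 194.14158864658782 [-0.0372  1.4096  1.0772]
top 47.31056471461963 262.5060704554391 193.6977512307122 [0.2692 0.127  1.4945]
```

View pics/a_top.png

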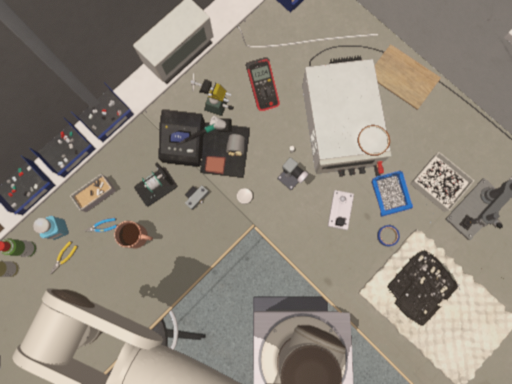

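View pics/a_side.png

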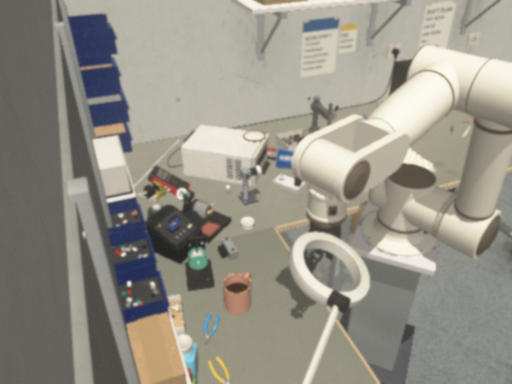

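Top view: tray at (341,208) with its grip at (340,222), stop at (196,197), lens at (292,173), tin (245,196), tape (388,236), mug (128,234), vial (292,149). These agree with the networks. In the side view the tray is at (289,182), the stop at (229,247) and the lens at (248,185). Next I need the yaws.

```bash
python3 - <<'E'
from h import *
im=cv2.imread("pics/a_top.png")
cs=[(341,208),(196,197),(292,173)]
t=[cv2.resize(im[y-26:y+26,x-22:x+22],None,fx=6,fy=6,interpolation=cv2.INTER_CUBIC) for x,y in cs]
cv2.imwrite("pics/b.png",np.hstack(t))
E
```

```text
(no output)
```

View pics/b.png

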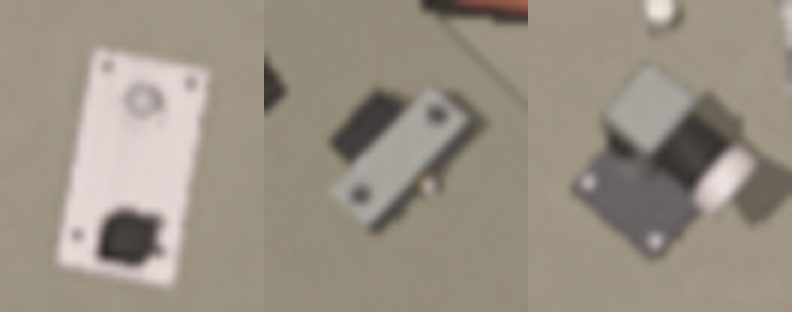

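The crops show the tray (nose up), the stop (plunger tip at mosaic (428,187), front facing lower right) and the lens (glass at (725,182), facing lower right). I'll back-project the corners.

```bash
cat >> h.py <<'E'
def back(f,px,z):
    fl=192/np.tan(np.radians(f["vfov"]/2));R=np.array(f["R"]);t=np.array(f["t"]);c=-R.T@t
    d=(R.T@np.c_[(np.array(px,float)-[f["cx"],f["cy"]])/fl,np.ones(len(px))].T).T
    return c+d*((z-c[2])/d[:,2])[:,None]
def proj(f,X):
    fl=192/np.tan(np.radians(f["vfov"]/2));p=np.atleast_2d(X)@np.array(f["R"]).T+f["t"]
    return p[:,:2]/p[:,2:]*fl+[f["cx"],f["cy"]]
def yaw(v): return np.degrees(np.arctan2(v[1],v[0]))
E
python3 - <<'E'
from h import *
f=ctrl.grab_frame("top")
def cr(m,x0,o): return (np.array(m,float)-[x0,0]+.5)/6-.5+o
T=back(f,cr([(95,48),(210,70),(173,287),(57,265)],0,(319,182)),.016)
print("tray",T[:,:2],"ctr",T.mean(0),"yaw",yaw(T[0]-T[3]),yaw(T[1]-T[2]),yaw(T[1]-T[0])+90,yaw(T[2]-T[3])+90,np.linalg.norm(np.diff(T,axis=0),axis=1))
S=back(f,cr([(330,190),(376,232),(472,120),(433,85)],264,(174,171)),.034)
print("stop",S[:,:2],"ctr",S.mean(0),yaw(S[2]-S[1])+90,yaw(S[3]-S[0])+90,yaw(S[0]-S[1]),yaw(S[3]-S[2]),np.linalg.norm(np.diff(S,axis=0),axis=1))
print("plunger tip",back(f,cr([(430,188)],264,(174,171)),.009))
B=back(f,cr([(572,185),(655,258)],528,(270,147)),.01);print("base",B,yaw(B[1]-B[0])+90,np.linalg.norm(B[1]-B[0]))
print("glass",back(f,cr([(727,182)],528,(270,147)),.13))
for k in range(3):
  look(["lens","lens_focus","stop","tray_grip","stop_face"],["top","side"])
E
```

```text
tray [[ 0.5576 -0.1151]
 [ 0.5447 -0.1804]
 [ 0.4205 -0.1548]
 [ 0.433  -0.0899]] ctr [ 0.489  -0.1351  0.016 ] yaw -11.46438833725528 -11.667120790796274 -11.195726304820028 -10.916329162232373 [0.0666 0.1268 0.0661]
stop [[0.5114 0.3951]
 [0.4875 0.3685]
 [0.5514 0.316 ]
 [0.5717 0.3386]] ctr [0.5305 0.3545 0.034 ] 50.59399629347697 46.815309474182534 48.00662963249097 48.08817652361796 [0.0358 0.0828 0.0303]
plunger tip [[0.5166 0.3424 0.009 ]]
base [[0.6021 0.0818 0.01  ]
 [0.5591 0.0344 0.01  ]] -42.25274674824607 0.06405877931013511
glass [[0.5767 0.0031 0.13  ]]
top lens [([0.603, 0.0335, 0.003], 0.58)]
top lens_focus [([0.5425, -0.0435, 0.1325], 0.56)]
top stop [([0.5309, 0.3559, -0.0026], 0.69), ([0.4853, -0.134, -0.0035], 0.57)]
top tray_grip [([0.4423, -0.1334, 0.0414], 0.63)]
top stop_face [([0.5203, 0.3447, 0.0062], 0.75)]
side lens [([0.6052, 0.0286, 0.0037], 0.85), ([0.5309, 0.3521, 0.0015], 0.52)]
side lens_focus [([0.5396, -0.0397, 0.1322], 0.9), ([0.5189, 0.3447, 0.0031], 0.17)]
side stop [([0.5288, 0.351, 0.0047], 0.84)]
side tray_grip [([0.4412, -0.1228, 0.0456], 
[... 582 characters left out ...]
)]
side stop_face [([0.5214, 0.344, 0.0028], 0.72)]
top lens [([0.6017, 0.036, 0.0037], 0.61)]
top lens_focus [([0.5394, -0.042, 0.1312], 0.61)]
top stop [([0.5254, 0.3571, 0.0003], 0.63)]
top tray_grip [([0.447, -0.1311, 0.0429], 0.86), ([0.6028, 0.0352, 0.0037], 0.3)]
top stop_face [([0.4861, -0.1342, -0.0043], 0.61), ([0.5181, 0.3455, 0.0066], 0.6)]
side lens [([0.6017, 0.0294, 0.0001], 0.88)]
side lens_focus [([0.5429, -0.0412, 0.1307], 0.91), ([0.5231, -0.1423, 0.0123], 0.59)]
side stop [([0.6021, 0.0334, 0.0015], 0.57), ([0.5424, -0.041, 0.1328], 0.38)]
side tray_grip [([0.4383, -0.1271, 0.0444], 0.72), ([0.5278, 0.3546, 0.0056], 0.64)]
side stop_face [([0.5174, 0.3472, 0.0064], 0.61)]
```

```bash
cat >> h.py <<'E'
def plan(x,y,z,yw):
    o=ctrl.get_obs();R=np.array(o["tool_rot"]);p=np.array(o["position"])
    print("t",o["time"],"p",p,"yaw_y",yaw(R[:,1]),"tilt z",R[:,2],"F",np.array(o["force"]),"w",o["width"],o["gripper_force"])
    a=(yw-yaw(R[:,1])+180)%360-180
    print("units now xyz",R.T@(np.array([x,y,z])-p)/.02,"rz",-np.radians(a)/.12)
    c,s=np.cos(np.radians(yw)),np.sin(np.radians(yw));Q=np.array([[s,c,0],[-c,s,0],[0,0,-1]])
    print("units after turn",Q.T@(np.array([x,y,z])-p)/.02)
E
python3 - <<'E'
from h import *
from scipy.optimize import least_squares
fs,ft=ctrl.grab_frame("side"),ctrl.grab_frame("top")
print("tcp",proj(fs,[.155,.554,.231]),proj(ft,[.155,.554,.231]))
r=least_squares(lambda X:np.r_[(proj(fs,X)-[330,268])[0],(proj(ft,X)-[160,330])[0]],[.2,.5,.3]);print(r.x,r.fun)
plan(.4435,-.127,.12,-11.3)
E
```

```text
tcp [[319.1639 271.3331]] [[111.0618 316.8653]]
[0.1292 0.4398 0.1499] [ 6.8875  0.468  -1.5392 -6.728 ]
t 3.35 p [0.1555 0.5536 0.2313] yaw_y 74.31478673375814 tilt z [-0.     -0.0001 -1.    ] F [-0.1932  0.8986 -0.7564] w 0.08563382677676408 0.0
units now xyz [-23.0647 -28.8663   5.5666] rz 12.452165974140344
units after turn [30.5459 20.79    5.5637]
```

```bash
python3 - <<'E'
from h import *
a=cv2.imread("pics/a_top.png")[270:384,90:240];b=cv2.imread("pics/a_side.png")[170:384,250:400]
a=cv2.resize(a,None,fx=2.6,fy=2.6,interpolation=2);b=cv2.resize(b,None,fx=2.6,fy=2.6,interpolation=2)
a=cv2.copyMakeBorder(a,0,b.shape[0]-a.shape[0],0,0,0);cv2.imwrite("pics/c.png",np.hstack([a,b]))
E
```

```text
(no output)
```

View pics/c.png

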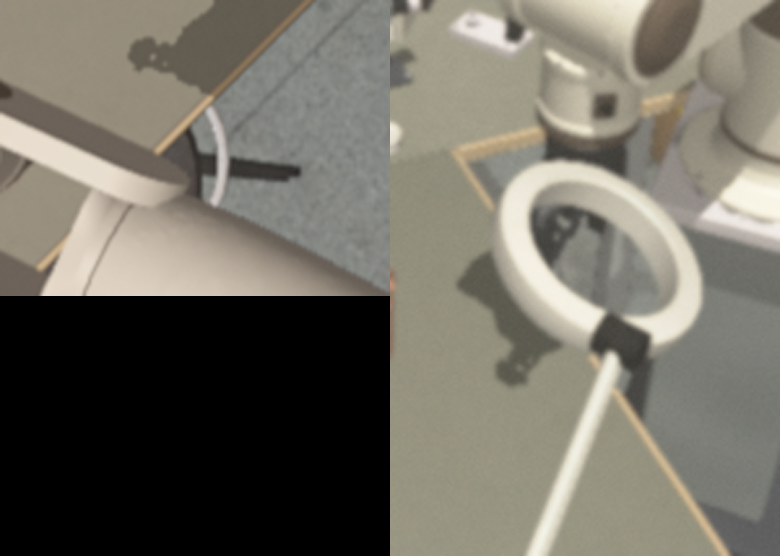

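The crop shows the magnifier ring between the side camera and the gripper. The move heads away from it, so I go in the current orientation first and turn afterwards.

```bash
for i in 1; do
python3 -m creep '[[1,-0.4,-0.5,0,0,0,0],[1,-0.77,-0.96,0,0,0,0],[1,-0.77,-0.96,0,0,0,0],[1,-0.77,-0.96,0,0,0,0],[1,-0.77,-0.96,0,0,0,0]]'
python3 -m creep '[[1,-0.77,-0.96,0,0,0,0],[1,-0.77,-0.96,0,0,0,0],[1,-0.77,-0.96,0,0,0,0],[1,-0.77,-0.96,0,0,0,0],[1,-0.77,-0.96,0,0,0,0]]'
python3 -m creep '[[1,-0.77,-0.96,0,0,0,0],[1,-0.77,-0.96,0,0,0,0],[1,-0.77,-0.96,0,0,0,0],[1,-0.77,-0.96,0,0,0,0],[1,-0.77,-0.96,0,0,0,0]]'
python3 -m creep '[[1,-0.77,-0.96,0,0,0,0],[1,-0.77,-0.96,0,0,0,0],[1,-0.77,-0.96,0,0,0,0],[1,-0.77,-0.96,0,0,0,0],[1,-0.77,-0.96,0,0,0,0]]'
done
```

```text
time: 3.77
position: [0.1993, 0.4496, 0.2312]
tool_rot: [[-0.963, 0.27, 0.0], [0.27, 0.963, -0.0], [-0.0, -0.0, -1.0]]
force: [0.8, 0.8, 0.4]
width: 0.0853
gripper_force: 0.0
time: 4.18
position: [0.2473, 0.3363, 0.2313]
tool_rot: [[-0.963, 0.27, 0.0], [0.27, 0.963, 0.0], [-0.0, 0.0, -1.0]]
force: [1.3, 0.2, 0.4]
width: 0.0852
gripper_force: 0.0
time: 4.6
position: [0.2953, 0.2232, 0.2313]
tool_rot: [[-0.963, 0.27, 0.0], [0.27, 0.963, 0.0], [-0.0, 0.0, -1.0]]
force: [0.2, 0.4, 0.4]
width: 0.0854
gripper_force: 0.0
time: 5.02
position: [0.3434, 0.1099, 0.2313]
tool_rot: [[-0.963, 0.27, 0.001], [0.27, 0.963, -0.0], [-0.001, 0.0, -1.0]]
force: [1.3, 0.7, 0.9]
width: 0.0855
gripper_force: 0.0
```

```bash

python3 -m creep '[[1,-0.77,-0.96,0,0,0,0],[1,-0.77,-0.96,0,0,0,0],[1,-0.77,-0.96,0,0,0,0],[1,-0.77,-0.96,0,0,0,0],[1,-0.77,-0.96,0,0,0,0]]' >/dev/null
python3 -m creep '[[1,-0.77,-0.96,0,0,0,0],[1,-0.77,-0.96,0,0,0,0],[1,-0.77,-0.96,0,0,0,0],[1,-0.77,-0.96,0,0,0,0],[1,-0.4,-0.5,0,0,0,0]]' >/dev/null
python3 -m creep '[[1,0,0,0.5,0,0,1],[1,0,0,0.5,0,0,1],[1,0,0,0.5,0,0,1],[1,0,0,0.5,0,0,1],[1,0,0,0.5,0,0,1]]' >/dev/null
python3 -m creep '[[1,0,0,0.5,0,0,1],[1,0,0,0.5,0,0,1],[1,0,0,0,0,0,1],[1,0,0,0,0,0,1],[1,0,0,0,0,0,1]]' >/dev/null
python3 -m creep '[[1,0,0,0,0,0,1],[1,0,0,0,0,0,1],[1,0,0,0,0,0,0.45],[1,0,0,0,0,0,0],[1,0,0,0,0,0,0]]' >/dev/null
python3 - <<'E'
from h import *
look(["tray_grip","tray","tray_pocket","ball_center"],save="d")
plan(.4435,-.127,.12,-11.3)
E
```

```text
side tray_grip [([0.4409, -0.1279, 0.0474], 0.77), ([0.4924, -0.1385, 0.0014], 0.4)]
side tray [([0.4936, -0.138, 0.0001], 0.6), ([0.5414, -0.0393, 0.1319], 0.3)]
side tray_pocket [([0.5247, -0.1455, 0.0139], 0.9)]
side ball_center []
top tray_grip [([0.4447, -0.1316, 0.042], 0.54)]
top tray []
top tray_pocket [([0.3949, 0.5492, 0.0016], 0.64)]
top ball_center []
t 7.6 p [ 0.4352 -0.1042  0.1613] yaw_y -11.272619527467064 tilt z [-0.0001 -0.0001 -1.    ] F [-0.0069 -0.3534  0.0147] w 0.08535078614099612 0.0
units now xyz [-1.0366  0.6282  2.0649] rz 0.003982328303763933
units after turn [1.0365 0.6285 2.0648]
```

```bash
sed -i 's/\[\[s,c,0\],\[-c,s,0\]/[[-s,c,0],[c,s,0]/' h.py
python3 -m creep '[[1,-0.5,0.3,0.5,0,0,0],[1,-0.58,0.33,0.8,0,0,0],[1,0,0,0.9,0,0,0],[1,0,0,0.9,0,0,0],[1,0,0,0.9,0,0,0]]' >/dev/null
python3 -m creep '[[1,0,0,0.9,0,0,0],[1,0,0,0.8,0,0,0],[1,0,0,0.6,0,0,0],[1,0,0,0.45,0,0,0],[1,0,0,0,0,0,0]]'
python3 -m creep '[[0,0,0,0,0,0,0],[0,0,0,0,0,0,0],[0,0,0,0,0,0,0],[0,0,0,0,0,0,0],[0,0,0,0,0,0,0]]' 80
python3 -m creep '[[0,0,0,0,0,0,0],[0,0,0,0,0,0,0],[0,0,0,0,0,0,0],[0,0,0,0,0,0,0],[0,0,0,0,0,0,0]]'
```

```text
time: 8.43
position: [0.4425, -0.1279, 0.0243]
tool_rot: [[0.196, 0.981, -0.003], [0.981, -0.196, 0.001], [0.001, -0.003, -1.0]]
force: [-0.6, 0.4, 0.0]
width: 0.0858
gripper_force: 0.0
time: 8.85
position: [0.4436, -0.128, 0.0268]
tool_rot: [[0.196, 0.981, 0.001], [0.981, -0.196, -0.001], [-0.0, 0.001, -1.0]]
force: [5.9, -1.4, 21.6]
width: 0.0254
gripper_force: 21.1
time: 9.27
position: [0.4438, -0.1281, 0.027]
tool_rot: [[0.196, 0.981, 0.001], [0.981, -0.196, -0.001], [-0.0, 0.001, -1.0]]
force: [0.2, 0.2, 6.6]
width: 0.0255
gripper_force: 79.9
```

```bash

python3 -m creep '[[0,0,0,-0.15,0,0,0],[0,0,0,-0.3,0,0,0],[0,0,0,-0.4,0,0,0],[0,0,0,-0.4,0,0,0],[0,0,0,-0.4,0,0,0]]' >/dev/null
python3 -m creep '[[0,0,0,-0.3,0,0,0],[0,0,0,-0.15,0,0,0],[0,0,0,0,0,0,0],[0,0,0,0,0,0,0],[0,0,0,0,0,0,0]]'
python3 - <<'E'
from h import *
f=ctrl.grab_frame("side"); g=ctrl.grab_frame("top")
for q in (f,g):
  for n in("tray_grip","tray_pocket","ball_center","tray"):
    print(n,[(np.round(d["at"],4).tolist(),round(d["score"],2)) for d in ctrl.place_of(q,n)[:2]])
def c(q,s):
    u,v=proj(q,[.52,-.14,.07])[0].astype(int);return cv2.resize(q["color"][v-40:v+40,u-50:u+50],None,fx=4,fy=4,interpolation=2)
cv2.imwrite("pics/e.png",np.hstack([c(f,0),c(g,0)]));plan(.447,.26,.067,48)
E
```

```text
time: 10.1
position: [0.4432, -0.1278, 0.068]
tool_rot: [[0.196, 0.981, -0.001], [0.981, -0.196, 0.0], [0.0, -0.001, -1.0]]
force: [0.4, 0.1, -4.1]
width: 0.0251
gripper_force: 78.6
tray_grip [([0.439, -0.1259, 0.0848], 0.52)]
tray_pocket [([0.5196, -0.1454, 0.052], 0.59), ([0.491, -0.1351, 0.0399], 0.56)]
ball_center []
tray [([0.4932, -0.1357, 0.0429], 0.87)]
tray_grip []
tray_pocket []
ball_center []
tray []
t 10.6 p [ 0.4434 -0.1279  0.0683] yaw_y -11.286533627288131 tilt z [-0.0001 -0.0001 -1.    ] F [-0.4949 -0.1434 -2.6206] w 0.025062924007652823 78.61014246940613
units now xyz [19.0532 -3.6175  0.0632] rz -8.622876782420954
units after turn [12.8414 14.533   0.0646]
```

View pics/e.png

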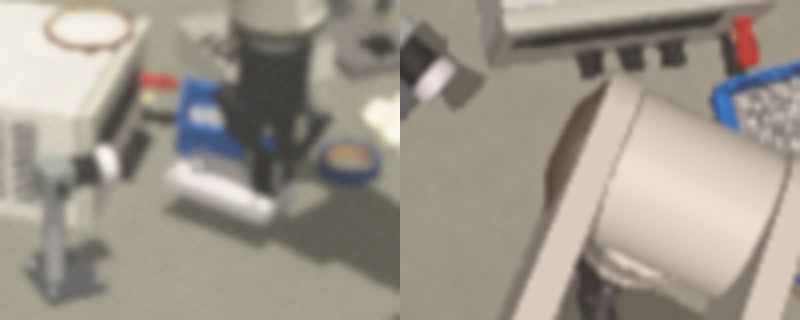

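In the side view (left) the tray hangs level in the gripper at (220,190). The arm hides it from the top camera. Now I carry it around to the stop.

```bash

python3 -m creep '[[0,0.15,-0.15,0,0,0,0],[0,0.3,-0.3,0,0,0,0],[0,0.45,-0.4,0,0,0,0],[0,0.6,-0.4,0,0,0,0],[0,0.7,-0.4,0,0,0,0]]' >/dev/null
python3 -m creep '[[0,0.7,-0.4,0,0,0,0],[0,0.7,-0.4,0,0,0,0],[0,0.7,-0.4,0,0,0,0],[0,0.7,-0.4,0,0,0,0],[0,0.7,-0.4,0,0,0,0]]' >/dev/null
python3 -m creep '[[0,0.7,-0.25,0,0,0,0],[0,0.7,-0.25,0,0,0,0],[0,0.7,-0.25,0,0,0,0],[0,0.7,-0.25,0,0,0,0],[0,0.7,-0.25,0,0,0,0]]' >/dev/null
python3 -m creep '[[0,0.7,-0.09,0,0,0,0],[0,0.7,-0.09,0,0,0,0],[0,0.7,-0.09,0,0,0,0],[0,0.7,-0.09,0,0,0,0],[0,0.7,-0.09,0,0,0,0]]' >/dev/null
python3 -m creep '[[0,0.7,0,0,0,0,0],[0,0.7,0,0,0,0,0],[0,0.6,0,0,0,0,0],[0,0.4,0,0,0,0,0],[0,0.2,0,0,0,0,0]]' >/dev/null
python3 -m creep '[[0,0,0,0,0,0,-0.2],[0,0,0,0,0,0,-0.5],[0,0,0,0,0,0,-0.8],[0,0,0,0,0,0,-0.8],[0,0,0,0,0,0,-0.8]]' >/dev/null
python3 -m creep '[[0,0,0,0,0,0,-0.8],[0,0,0,0,0,0,-0.8],[0,0,0,0,0,0,-0.8],[0,0,0,0,0,0,-0.8],[0,0,0,0,0,0,-0.8]]' >/dev/null
python3 -m creep '[[0,0,0,0,0,0,-0.8],[0,0,0,0,0,0,-0.5],[0,0,0,0,0,0,-0.22],[0,0,0,0,0,0,0],[0,0,0,0,0,0,0]]'
python3 - <<'E'
from h import *
f=ctrl.grab_frame("side"); g=ctrl.grab_frame("top")
for q in (f,g):
  for n in("tray_grip","tray_pocket","ball_center","tray","stop","stop_face"):
    print(n,[(np.round(d["at"],4).tolist(),round(d["score"],2)) for d in ctrl.place_of(q,n)[:2]])
def c(q,s):
    u,v=proj(q,[.48,.29,.03])[0].astype(int);return cv2.resize(q["color"][v-40:v+40,u-40:u+40],None,fx=5,fy=5,interpolation=2)
cv2.imwrite("pics/f.png",np.hstack([c(f,0),c(g,0)]));plan(.4216,.2364,.027,48)
E
```

```text
time: 13.93
position: [0.3981, 0.1928, 0.0683]
tool_rot: [[-0.742, 0.67, -0.0], [0.67, 0.742, -0.0], [-0.0, -0.0, -1.0]]
force: [0.2, -0.3, -2.6]
width: 0.0246
gripper_force: 78.8
tray_grip []
tray_pocket [([0.4502, 0.2517, 0.0554], 0.68), ([0.3969, -0.2997, -0.0012], 0.63)]
ball_center [([0.4468, 0.2573, 0.0626], 0.39)]
tray [([0.4339, 0.2261, 0.0405], 0.73), ([0.396, -0.2946, 0.0001], 0.5)]
stop [([0.5292, 0.3524, 0.0037], 0.67)]
stop_face [([0.5195, 0.3441, 0.0027], 0.71)]
tray_grip []
tray_pocket []
ball_center []
tray []
stop [([0.5317, 0.3567, -0.0019], 0.82), ([0.5412, -0.0423, 0.1292], 0.49)]
stop_face [([0.5176, 0.346, 0.0082], 0.71)]
t 14.6333 p [0.3983 0.1932 0.0683] yaw_y 47.98011122601571 tilt z [-0.0001 -0.0001 -1.    ] F [ 0.3084  0.8078 -3.1623] w 0.025025161223569934 78.77557754516602
units now xyz [0.5815 2.3867 2.0623] rz -0.002892704918424006
units after turn [0.5807 2.3865 2.0627]
```

View pics/f.png

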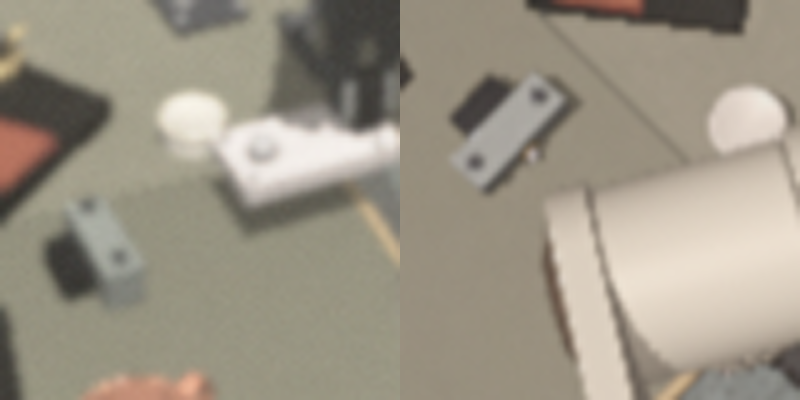

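Side view: ball in its pocket (262,148), tray clear of the tin. Next, refine the stop's yaw from several averaged top frames.

```bash
python3 - <<'E'
from h import *
fr=[ctrl.grab_frame("top") for _ in range(6)];g=fr[0]
im=np.mean([q["color"].astype(float) for q in fr],0).astype(np.uint8)
u,v=proj(g,[.53,.3545,.034])[0].astype(int);x0,y0=u-20,v-20
c=cv2.resize(im[y0:y0+40,x0:x0+40],None,fx=8,fy=8,interpolation=cv2.INTER_CUBIC)
hsv=cv2.cvtColor(c,cv2.COLOR_BGR2LAB).astype(int)
print("centre lab",hsv[150:170,150:170].mean((0,1)),"bench",hsv[280:300,250:300].mean((0,1)))
for th in (2,3,4):
  b=hsv[280:300,250:300].mean((0,1));s=hsv[150:170,150:170].mean((0,1))
  m=((np.linalg.norm(hsv-s,axis=2)<np.linalg.norm(s-b)*th/6)).astype(np.uint8)
  m=cv2.morphologyEx(m,cv2.MORPH_CLOSE,np.ones((21,21)));m=cv2.morphologyEx(m,cv2.MORPH_OPEN,np.ones((11,11)))
  k=max(cv2.findContours(m,0,2)[0],key=cv2.contourArea);r=cv2.minAreaRect(k);p=(cv2.boxPoints(r)+.5)/8-.5+[x0,y0]
  W=back(g,p,.034);d=np.diff(np.r_[W,W[:1]],axis=0)
  print(W.mean(0)[:2],[round(np.linalg.norm(e),4) for e in d],[round(yaw(e)%90,1) for e in d])
  mm=cv2.moments(m,True);
  a=.5*np.degrees(np.arctan2(2*mm["mu11"],mm["mu20"]-mm["mu02"]));cx,cy=mm["m10"]/mm["m00"],mm["m01"]/mm["m00"]
  q=(np.array([[cx,cy],[cx+100*np.cos(np.radians(a)),cy+100*np.sin(np.radians(a))]])+.5)/8-.5+[x0,y0]
  Z=back(g,q,.034);print("mom",Z[0,:2],yaw(Z[1]-Z[0])%90)
E
```

```text
centre lab [174.165  128.0675 131.405 ] bench [174.869 130.009 137.016]
[0.5315 0.358 ] [np.float64(0.0543), np.float64(0.0251), np.float64(0.0542), np.float64(0.025)] [np.float64(48.8), np.float64(47.6), np.float64(48.7), np.float64(47.8)]
mom [0.5311 0.357 ] 48.19805842012332
[0.5312 0.3571] [np.float64(0.0554), np.float64(0.0255), np.float64(0.0553), np.float64(0.0253)] [np.float64(46.2), np.float64(45.1), np.float64(46.1), np.float64(45.4)]
mom [0.5309 0.3572] 47.494667218196426
[0.5314 0.3577] [np.float64(0.0561), np.float64(0.0257), np.float64(0.0559), np.float64(0.0256)] [np.float64(48.1), np.float64(46.9), np.float64(48.0), np.float64(47.2)]
mom [0.5308 0.3574] 47.201281663950965
```

```bash

python3 -m creep '[[0,0.05,0.2,0,0,0,0],[0,0.15,0.5,0,0,0,0],[0,0.15,0.6,0.1,0,0,0],[0,0.15,0.6,0.2,0,0,0],[0,0.08,0.35,0.3,0,0,0]]' >/dev/null
python3 -m creep '[[0,0,0.13,0.3,0,0,0],[0,0,0,0.3,0,0,0],[0,0,0,0.3,0,0,0],[0,0,0,0.25,0,0,0],[0,0,0,0.15,0,0,0]]'
python3 -m creep '[[0,0,0,0.06,0,0,0],[0,0,0,0.04,0,0,0],[0,0,0,0.03,0,0,0],[0,0,0,0,0,0,0],[0,0,0,0,0,0,0]]'
```

```text
time: 15.77
position: [0.4211, 0.2359, 0.0294]
tool_rot: [[-0.743, 0.67, -0.001], [0.67, 0.743, -0.0], [0.0, -0.001, -1.0]]
force: [-0.6, -0.4, -3.8]
width: 0.0249
gripper_force: 78.9
time: 16.18
position: [0.4217, 0.2363, 0.0279]
tool_rot: [[-0.743, 0.669, 0.0], [0.669, 0.743, 0.0], [-0.0, 0.0, -1.0]]
force: [-0.1, -0.1, -3.1]
width: 0.0249
gripper_force: 78.9
```

```bash
python3 - <<'E'
from h import *
plan(.447,.2646,.027,48)
E
```

```text
t 16.1833 p [0.4217 0.2363 0.0279] yaw_y 47.974312427995656 tilt z [ 0.0004  0.     -1.    ] F [-0.0898 -0.1378 -3.0864] w 0.024938906101416997 78.87716889381409
units now xyz [0.009  1.8989 0.0463] rz -0.003736105902659736
units after turn [0.0082 1.8989 0.0458]
```

```bash

python3 -m creep '[[0,0,0,0.02,0,0,0],[0,0,0,0.02,0,0,0],[0,0,0,0,0,0,0],[0,0,0,0,0,0,0],[0,0,0,0,0,0,0]]' | grep -E "pos|force"
python3 -m creep '[[0,0,0,0.02,0,0,0],[0,0,0,0.02,0,0,0],[0,0,0,0,0,0,0],[0,0,0,0,0,0,0],[0,0,0,0,0,0,0]]'| grep -E "pos|force"
```

```text
position: [0.4216, 0.2363, 0.0269]
force: [-0.3, -1.0, -2.7]
gripper_force: 79.0
position: [0.4217, 0.2363, 0.0268]
force: [-6.7, -2.7, 11.9]
gripper_force: 80.9
```

```bash

python3 -m creep '[[0,0,0,-0.02,0,0,0],[0,0,0.1,0,0,0,0],[0,0,0.2,0,0,0,0],[0,0,0.3,0,0,0,0],[0,0,0.3,0,0,0,0]]' | grep -E "pos|force"
python3 -m creep '[[0,0,0.2,0,0,0,0],[0,0,0.1,0,0,0,0],[0,0,0.05,0,0,0,0],[0,0,0.05,0,0,0,0],[0,0,0,0,0,0,0]]'| grep -E "pos|force"
python3 -m creep '[[0,0,0.05,0,0,0,0],[0,0,0.05,0,0,0,0],[0,0,0.05,0,0,0,0],[0,0,0.05,0,0,0,0],[0,0,0,0,0,0,0]]'| grep -E "pos|force"
```

```text
position: [0.4339, 0.2497, 0.0268]
force: [-2.5, -3.5, 6.9]
gripper_force: 80.2
position: [0.4393, 0.2557, 0.0268]
force: [-2.1, -2.0, 5.7]
gripper_force: 80.1
position: [0.4419, 0.2586, 0.0268]
force: [-3.3, -3.2, 6.8]
gripper_force: 80.2
```

```bash

python3 -m creep '[[0,0,0.05,0,0,0,0],[0,0,0.05,0,0,0,0],[0,0,0.05,0,0,0,0],[0,0,0.05,0,0,0,0],[0,0,0,0,0,0,0]]'| grep -E "pos|force"
python3 -m creep '[[0,0,0.05,0,0,0,0],[0,0,0.03,0,0,0,0],[0,0,0.02,0,0,0,0],[0,0,0,0,0,0,0],[0,0,0,0,0,0,0]]'| grep -E "pos|force"
python3 - <<'E'
from h import *
plan(.447,.2646,.027,48)
f=ctrl.grab_frame("side");u,v=proj(f,[.51,.335,.02])[0].astype(int)
cv2.imwrite("pics/g.png",cv2.resize(f["color"][v-30:v+30,u-35:u+35],None,fx=9,fy=9,interpolation=2))
print(ctrl.get_obs()["moment"])
E
```

```text
position: [0.4444, 0.2614, 0.0268]
force: [-4.3, -5.3, 8.7]
gripper_force: 80.5
position: [0.4456, 0.2627, 0.0268]
force: [-6.1, -7.0, 9.1]
gripper_force: 80.7
t 19.1 p [0.4456 0.2627 0.0268] yaw_y 47.97838299949937 tilt z [-0.0003 -0.0009 -1.    ] F [-6.1006 -7.0342  9.0665] w 0.025061433997558294 80.66455364227295
units now xyz [ 0.0128  0.1175 -0.0089] rz -0.003144065276178649
units after turn [ 0.0127  0.1175 -0.0088]
[-0.9271  0.8875 -0.0043]
```

View pics/g.png

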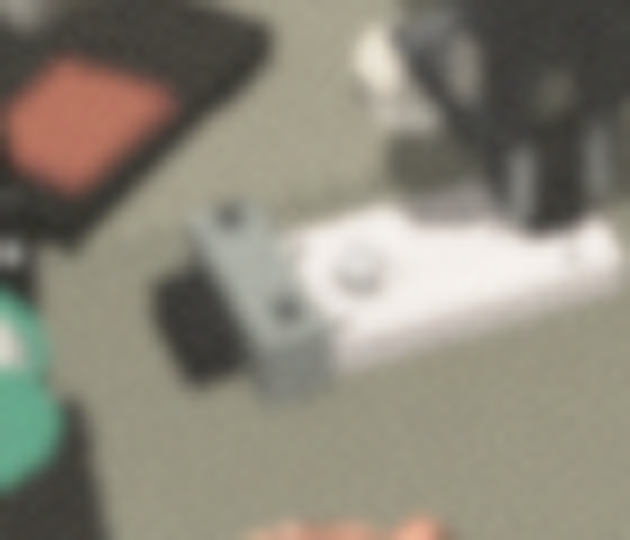

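The side crop shows the nose against the stop face, near (310,300), with the ball in its pocket (358,265). I push on until the force clearly jumps.

```bash

python3 -m creep '[[0,0,0.03,0,0,0,0],[0,0,0.02,0,0,0,0],[0,0,0,0,0,0,0],[0,0,0,0,0,0,0],[0,0,0,0,0,0,0]]'| grep -E "pos|force"
python3 -m creep '[[0,0,0.03,0,0,0,0],[0,0,0.02,0,0,0,0],[0,0,0,0,0,0,0],[0,0,0,0,0,0,0],[0,0,0,0,0,0,0]]'| grep -E "pos|force"
```

```text
position: [0.4463, 0.2634, 0.0268]
force: [-5.9, -8.2, 9.5]
gripper_force: 80.7
position: [0.4469, 0.2641, 0.0268]
force: [-7.0, -7.3, 11.3]
gripper_force: 80.7
```

```bash

python3 -m creep '[[0,0,0.03,0,0,0,0],[0,0,0.02,0,0,0,0],[0,0,0,0,0,0,0],[0,0,0,0,0,0,0],[0,0,0,0,0,0,0]]'| grep -E "pos|force"
python3 -m creep '[[0,0,0.03,0,0,0,0],[0,0,0.02,0,0,0,0],[0,0,0,0,0,0,0],[0,0,0,0,0,0,0],[0,0,0,0,0,0,0]]'| grep -E "pos|force"
```

```text
position: [0.4471, 0.2644, 0.0268]
force: [-11.1, -12.5, 14.7]
gripper_force: 81.3
position: [0.4472, 0.2645, 0.0268]
force: [-19.3, -22.3, 22.7]
gripper_force: 82.2
```

```bash

for i in 1; do python3 -m creep '[[0,0,0,0,0,0,0],[0,0,0,0,0,0,0],[0,0,0,0,0,0,0],[0,0,0,0,0,0,0],[0,0,0,0,0,0,0]]'| grep -E "pos|force"; done
python3 -c "
from h import *
plan(.447,.2646,.027,48);print(ctrl.get_obs()['moment'])"
```

```text
position: [0.4472, 0.2645, 0.0268]
force: [-19.0, -21.6, 23.7]
gripper_force: 82.2
t 21.2333 p [0.4472 0.2645 0.0268] yaw_y 47.98274700268739 tilt z [-0.003  -0.0033 -1.    ] F [-18.9514 -21.6445  23.6903] w 0.024796184178353154 82.22626805305481
units now xyz [ 0.0105  0.0003 -0.0105] rz -0.0025093467411877956
units after turn [ 0.0105  0.0004 -0.0105]
[-2.768   2.3351 -0.0822]
```

Moment about z is nearly zero, so the press is square. Hold it.

```bash

for i in 1 2 3 4 5; do python3 -m creep '[[0,0,0,0,0,0,0],[0,0,0,0,0,0,0],[0,0,0,0,0,0,0],[0,0,0,0,0,0,0],[0,0,0,0,0,0,0]]'| grep -E "time|pos|force: \["; done
python3 - <<'E'
from h import *
f=ctrl.grab_frame("side")
print([ (np.round(d["at"],4),d["score"]) for d in ctrl.place_of(f,"tray_pocket")[:1]+ctrl.place_of(f,"tray")[:1]])
E
```

```text
time: 21.65
position: [0.4472, 0.2645, 0.0268]
force: [-19.2, -22.9, 22.1]
time: 22.07
position: [0.4472, 0.2645, 0.0268]
force: [-19.4, -21.4, 23.1]
time: 22.48
position: [0.4472, 0.2645, 0.0268]
force: [-19.7, -21.6, 23.0]
time: 22.9
position: [0.4471, 0.2645, 0.0268]
force: [-19.6, -21.6, 24.1]
time: 23.32
position: [0.4472, 0.2645, 0.0268]
force: [-19.7, -21.7, 23.7]
[(array([ 0.4802,  0.2954, -0.0013]), 0.86)]
```

```bash

python3 -m creep '[[0,0,-0.15,0,0,0,0],[0,0,-0.3,0,0,0,0],[0,0,-0.4,0,0,0,0],[0,0,-0.4,0,0,0,0],[0,0,-0.4,0,0,0,0]]' >/dev/null
python3 -m creep '[[0,0,-0.25,0,0,0,0],[0,0,-0.1,0,0,0,0],[0,0,0,-0.1,0,0,0],[0,0,0,-0.3,0,0,0],[0,0,0,-0.45,0,0,0]]' | grep -E "pos|force"
python3 -m creep '[[0,0,0,-0.5,0,0,0],[0,0,0,-0.5,0,0,0],[0,0,0,-0.5,0,0,0],[0,0,0,-0.5,0,0,0],[0,0,0,-0.5,0,0,0]]' >/dev/null
python3 -m creep '[[0,0,0,-0.5,0,0,0],[0,0,0,-0.5,0,0,0],[0,0,0,-0.45,0,0,0],[0,0,0,-0.3,0,0,0],[0,0,0,-0.1,0,0,0]]'
python3 - <<'E'
from h import *
look(["tray_pocket","ball_center","tray"],["side"],save="i")
plan(.445,-.147,.135,48)
E
```

```text
position: [0.4208, 0.2359, 0.0431]
force: [-0.0, 0.0, -3.0]
gripper_force: 78.7
time: 25.13
position: [0.4219, 0.2364, 0.1316]
tool_rot: [[-0.743, 0.669, 0.001], [0.669, 0.743, 0.0], [-0.001, 0.001, -1.0]]
force: [1.3, -0.2, -3.8]
width: 0.0248
gripper_force: 78.7
side tray_pocket [([0.4773, 0.2978, 0.1193], 0.77)]
side ball_center [([0.473, 0.3022, 0.1313], 0.49), ([0.4199, 0.2356, 0.1472], 0.41)]
side tray [([0.4565, 0.2686, 0.104], 0.62), ([0.3942, 0.5481, -0.0011], 0.62)]
t 25.3333 p [0.4214 0.2362 0.13  ] yaw_y 47.98151368195956 tilt z [-0.0007 -0.0003 -1.    ] F [-0.1824 -0.6362 -2.7848] w 0.02527064039308346 78.74372005462646
units now xyz [-13.7039 -13.4443  -0.2431] rz -0.002688725969802844
units after turn [-13.6997 -13.4485  -0.2487]
```

```bash

python3 -m creep '[[0,-0.15,-0.15,-0.05,0,0,0],[0,-0.3,-0.3,-0.05,0,0,0],[0,-0.45,-0.45,-0.05,0,0,0],[0,-0.6,-0.6,-0.05,0,0,0],[0,-0.7,-0.69,-0.05,0,0,0]]' >/dev/null
python3 -m creep '[[0,-0.7,-0.69,0,0,0,0],[0,-0.7,-0.69,0,0,0,0],[0,-0.7,-0.69,0,0,0,0],[0,-0.7,-0.69,0,0,0,0],[0,-0.7,-0.69,0,0,0,0]]' >/dev/null
python3 -m creep '[[0,-0.7,-0.69,0,0,0,0],[0,-0.7,-0.69,0,0,0,0],[0,-0.7,-0.69,0,0,0,0],[0,-0.7,-0.69,0,0,0,0],[0,-0.7,-0.69,0,0,0,0]]' >/dev/null
python3 -m creep '[[0,-0.7,-0.69,0,0,0,0],[0,-0.7,-0.69,0,0,0,0],[0,-0.7,-0.68,0,0,0,0],[0,-0.7,-0.68,0,0,0,0],[0,-0.6,-0.6,0,0,0,0]]' >/dev/null
python3 -m creep '[[0,-0.45,-0.43,0,0,0,0],[0,-0.3,-0.25,0,0,0,0],[0,-0.2,-0.15,0,0,0,0],[0,-0.15,-0.1,0,0,0,0],[0,0,0,0,0,0,0]]'
python3 - <<'E'
from h import *
for k in range(2): look(["tray_pocket","ball_center","lens_focus","lens"],["side","top"])
plan(.4875,-.0999,.135,48)
E
```

```text
time: 27.42
position: [0.4464, -0.1457, 0.1355]
tool_rot: [[-0.743, 0.669, -0.0], [0.669, 0.743, -0.0], [0.0, -0.0, -1.0]]
force: [-0.6, 0.9, -3.1]
width: 0.0253
gripper_force: 78.9
side tray_pocket [([0.5002, -0.0823, 0.1226], 0.63)]
side ball_center []
side lens_focus [([0.5433, -0.0369, 0.1301], 0.86)]
side lens [([0.6033, 0.0304, 0.0033], 0.62)]
top tray_pocket [([0.5016, -0.0878, 0.1203], 0.85)]
top ball_center [([0.4993, -0.0895, 0.1343], 0.55)]
top lens_focus [([0.5383, -0.043, 0.1302], 0.79)]
top lens [([0.6003, 0.0327, 0.002], 0.81)]
side tray_pocket [([0.4984, -0.0851, 0.1218], 0.78)]
side ball_center [([0.5201, 0.3447, 0.0071], 0.24)]
side lens_focus [([0.5425, -0.0399, 0.1302], 0.96), ([0.6997, 0.0287, -0.0031], 0.4)]
side lens [([0.6036, 0.0308, 0.0014], 0.8)]
top tray_pocket [([0.5025, -0.0844, 0.12], 0.72)]
top ball_center [([0.5028, -0.0919, 0.133], 0.38)]
top lens_focus [([0.5351, -0.0434, 0.1316], 0.81)]
top lens [([0.5989, 0.0345, 0.0015], 0.57)]
t 28.4167 p [ 0.4463 -0.1456  0.1355] yaw_y 47.97657765628292 tilt z [-0.     -0.0001 -1.    ] F [ 0.558  -1.0063 -2.996 ] w 0.025029269085190282 78.89474272727966
units now xyz [-0.0002  3.0789  0.0255] rz -0.003406641803306039
units after turn [-0.0015  3.0789  0.0258]
```

```bash

python3 -m creep '[[0,0,0.1,0.03,0,0,0],[0,0,0.25,0,0,0,0],[0,0,0.4,0,0,0,0],[0,0,0.4,0,0,0,0],[0,0,0.4,0,0,0,0]]' >/dev/null
python3 -m creep '[[0,0,0.4,0,0,0,0],[0,0,0.35,0,0,0,0],[0,0,0.3,0,0,0,0],[0,0,0.2,0,0,0,0],[0,0,0.12,0,0,0,0]]' >/dev/null
python3 -m creep '[[0,0,0.08,0,0,0,0],[0,0,0.05,0,0,0,0],[0,0,0,0,0,0,0],[0,0,0,0,0,0,0],[0,0,0,0,0,0,0]]'
python3 - <<'E'
from h import *
for k in range(3): look(["tray_pocket","ball_center","lens"],["side","top"])
f=ctrl.grab_frame("side"); g=ctrl.grab_frame("top")
X=[[.541,-.0405,.130],[.573,-.002,.130]]
def c(q):
    u,v=proj(q,X[0])[0].astype(int);print(proj(q,X)-[u-28,v-28]);return cv2.resize(q["color"][v-28:v+28,u-28:u+28],None,fx=7,fy=7,interpolation=2)
cv2.imwrite("pics/j.png",np.hstack([c(f),c(g)]));plan(.4875,-.0999,.135,48)
E
```

```text
time: 29.67
position: [0.487, -0.1005, 0.1349]
tool_rot: [[-0.743, 0.67, -0.0], [0.67, 0.743, -0.0], [-0.0, -0.0, -1.0]]
force: [0.2, 0.1, -3.5]
width: 0.0249
gripper_force: 78.9
side tray_pocket [([0.5384, -0.0411, 0.1228], 0.81), ([0.3935, 0.5453, -0.0009], 0.73)]
side ball_center [([0.5294, 0.3518, 0.0032], 0.64)]
side lens [([0.6012, 0.0308, 0.0024], 0.64), ([0.7023, 0.0265, -0.0013], 0.18)]
top tray_pocket [([0.5432, -0.0401, 0.1174], 0.89)]
top ball_center [([0.6018, 0.0371, 0.0015], 0.6), ([0.4866, -0.102, 0.1499], 0.55)]
top lens [([0.6005, 0.0319, 0.0036], 0.96), ([0.5418, -0.0378, 0.1203], 0.58)]
side tray_pocket [([0.5388, -0.0404, 0.1205], 0.6), ([0.3936, 0.546, -0.0011], 0.21)]
side ball_center []
side lens [([0.6037, 0.033, 0.0015], 0.74)]
top tray_pocket [([0.5419, -0.0402, 0.1208], 0.86)]
top ball_center [([0.5425, -0.0375, 0.1198], 0.65), ([0.5407, -0.0425, 0.1343], 0.44)]
top lens [([0.5996, 0.0331, 0.004], 0.88)]
side tray_pocket [([0.5399, -0.0391, 0.1203], 0.6), ([0.544, -0.0391, 0.131], 0.44)]
side ball_center []
side lens [([0.605, 0.033, 0.0029], 0.71)]
top tray_pocket [([0.3978, -0.2994, -0.0004], 0.51)]
top ball_center [([0.5397, -0.0439, 0.1321], 0.56)]
top lens [([0.6, 0.0341, 0.0014], 0.71), ([0.3939, 0.552, -0.0003], 0.43)]
[[28.97   28.2687]
 [18.0168 31.1748]]
[[28.7087 28.8796]
 [16.3836 19.0499]]
t 30.9667 p [ 0.4871 -0.1003  0.1349] yaw_y 47.98060993810989 tilt z [-0.0001 -0.0001 -1.    ] F [-0.2894  0.1003 -3.4368] w 0.02529001939725347 78.92190456390381
units now xyz [-0.0016  0.028  -0.0051] rz -0.0028201701845653264
units after turn [-0.0016  0.028  -0.0051]
```

View pics/j.png

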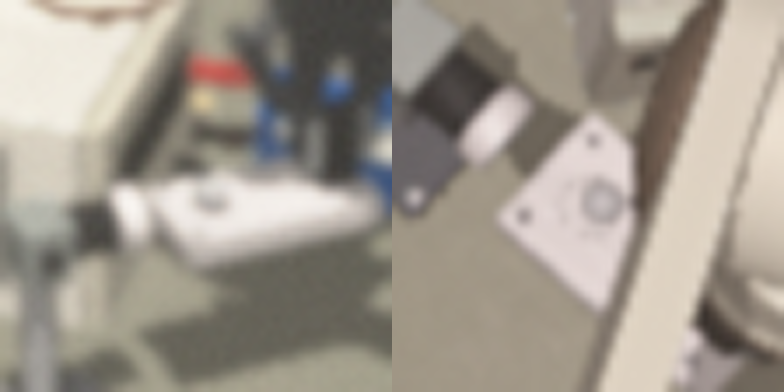

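The top crop shows the ball near (602,203), displaced from the pocket centre (585,207) and away from the lens. To place it accurately I'll rectify the picture onto the plane z=0.13.

```bash
python3 - <<'E'
from h import *
fr=[ctrl.grab_frame("top") for _ in range(8)];g=fr[0]
im=np.mean([q["color"].astype(float) for q in fr],0).astype(np.uint8)
a=np.radians(49.5);ex=np.array([np.cos(a),np.sin(a),0]);ey=np.array([-np.sin(a),np.cos(a),0]);O=np.array([.541,-.0405,.13])
U,V=np.meshgrid(np.arange(640),np.arange(400))
X=O+((U-200)*.25e-3)[...,None]*ex-((V-200)*.25e-3)[...,None]*ey
P=proj(g,X.reshape(-1,3)).reshape(400,640,2).astype(np.float32)
w=cv2.remap(im,P[...,0],P[...,1],cv2.INTER_CUBIC)
for k in range(0,640,40): cv2.line(w,(k,0),(k,8),(0,0,255),1)
w[200,::8]=(0,0,255)
cv2.circle(w,(200,200),3,(0,0,255),1);cv2.line(w,(400,100),(400,300),(0,255,0),1)
cv2.imwrite("pics/k.png",w)
E
```

```text
(no output)
```

View pics/k.png

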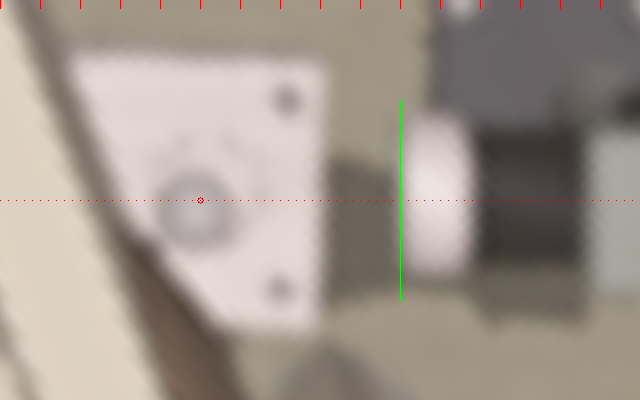

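The rectified view (0.25 mm/px) shows the ball centre at (196,211), outline 82 px = 20.5 mm. The barrel axis is at v≈194.5 and the glass rim at u≈402. So the ball is about 4.2 mm off the axis and 1–1.5 mm too far out. I'll correct it slowly.

```bash

python3 -m creep '[[0,0.01,0,0,0,0,0],[0,0.02,0.01,0,0,0,0],[0,0.03,0.01,0,0,0,0],[0,0.03,0.01,0,0,0,0],[0,0.03,0.01,0,0,0,0]]' >/dev/null
python3 -m creep '[[0,0.03,0.01,0,0,0,0],[0,0.03,0.01,0,0,0,0],[0,0.02,0,0,0,0,0],[0,0.01,0,0,0,0,0],[0,0,0,0,0,0,0]]' >/dev/null
python3 -m creep '[[0,0,0,0,0,0,0],[0,0,0,0,0,0,0],[0,0,0,0,0,0,0],[0,0,0,0,0,0,0],[0,0,0,0,0,0,0]]' | grep -E "time|pos"
cat >> h.py <<'E'
def ball():
    fr=[ctrl.grab_frame("top") for _ in range(8)];g=fr[0]
    im=np.mean([q["color"].astype(float) for q in fr],0).astype(np.uint8)
    a=np.radians(49.5);ex=np.array([np.cos(a),np.sin(a),0]);ey=np.array([-np.sin(a),np.cos(a),0]);O=np.array([.541,-.0405,.13])
    U,V=np.meshgrid(np.arange(640),np.arange(400))
    X=O+((U-200)*.25e-3)[...,None]*ex-((V-200)*.25e-3)[...,None]*ey
    P=proj(g,X.reshape(-1,3)).reshape(400,640,2).astype(np.float32)
    w=cv2.remap(im,P[...,0],P[...,1],cv2.INTER_CUBIC)
    G=cv2.GaussianBlur(cv2.cvtColor(w,cv2.COLOR_BGR2GRAY),(9,9),2)
    c=cv2.HoughCircles(G[130:280,120:300],cv2.HOUGH_GRADIENT,1,30,param1=40,param2=8,minRadius=34,maxRadius=46)
    if c is not None: print("circles",(c[0][:3]+[120,130,0]))
    return w
E
python3 - <<'E'
from h import *
k=cv2.imread("pics/k.png");G=cv2.GaussianBlur(cv2.cvtColor(k,6),(9,9),2)
c=cv2.HoughCircles(G[130:280,120:300],cv2.HOUGH_GRADIENT,1,30,param1=40,param2=8,minRadius=34,maxRadius=46)
print("old",None if c is None else c[0][:3]+[120,130,0])
ball();ctrl.get_obs();w=ball()
w[194,::8]=(0,0,255);cv2.circle(w,(201,194),3,(0,0,255),1);cv2.imwrite("pics/l.png",w)
E
```

```text
time: 32.62
position: [0.4848, -0.0966, 0.1349]
old [[164.5 197.5  42.1]]
circles [[203.5 222.5  44.3]
 [163.5 175.5  39.7]
 [124.5 248.5  39.1]]
circles [[163.5 170.5  43.1]]
```

View pics/l.png

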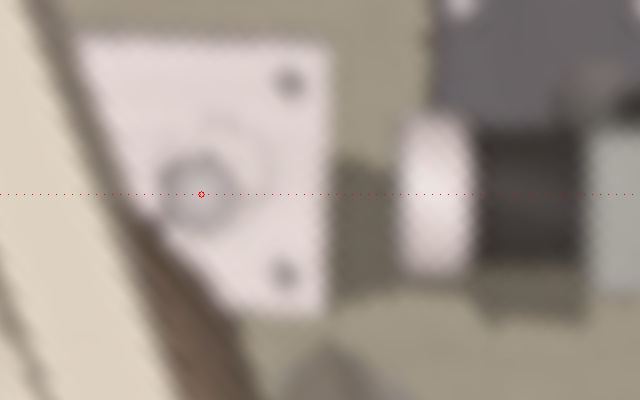

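The ball is now at (199,194), on the barrel axis and about 50–51 mm from the glass. The tray is level, still and clear of both fixtures, so I'm handing in.

```bash
python3 -c "
from plant import ctrl
o=ctrl.get_obs();print(o['time'],o['position'],o['gripper_force']);print(ctrl.sign_off())"
```

```text
33.4167 [ 0.48481365 -0.09661381  0.13492671] 78.92122149467468
the job is handed in; nothing more can be done
None
```

The job is handed in: I pressed the tray squarely and fully against the stop for over two seconds, then carried it level to the lens, where the arm still holds it with the ball on the lens axis about 50–51 mm from the glass, at 33.4 s of the 64 s allowed (the hand-in gave no verdict).

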